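# Set the tube rocker's speed and hold its locking pin out

### The arm

A 6-joint arm with a two-finger parallel gripper is mounted at the origin on the work surface. World frame = base frame: x ahead of the robot, y to its left, z up, the work surface at z = 0. Lengths are in m, angles in rad, forces in N, time in s.
With the tool pointing down it reaches from about 0.425 to 0.95 m from the base axis. Payload 3.5 kg.
Tool frame: the origin (TCP) lies midway between the tips of the shut fingers; the grasp point (between the pads) lies ctrl.hold_point_z behind it (ctrl.hold_point_z is the distance from the TCP to the grasp point, in m); z points along the fingers, x is the direction in which the jaws open and shut, and the axes are right-handed (so a half turn about z gives the same grasp; the last joint's range is limited). The gripper opens to 85 mm and grips with 20 to 120 N. Pads are 22 mm wide; open, the fingers measure 114 mm over their backs; the gripper's body (76 mm by 85 mm) begins 54 mm behind the grasp point. The pads swing forward as they close: fully open they stand 13 mm farther back than shut.
Start: joints at [-1.454, 0.286, 1.577, -0, 1.279, -0.15], TCP at [0.178, -0.651, 0.231] pointing down, gripper open.
Joint ranges: [-2.77, 2.77], [-0.9, 2.22], [0.21, 2.48], [-1.53, 4.67], [0.24, 2.81], [-2.84, 2.84]. Speed limits (rad/s): [2.79, 2.79, 3.14, 3.14, 3.14, 3.14].

### API

Orientations are given as a unit quaternion [x, y, z, w].
In Python, from plant import ctrl gives the robot as it stands.
- The arm moves only by the tool step_arm, never from a script. Its arguments are lists of equal length, an entry for each row: "gripper": the gripper's target within -1 to 1 (shut at 1, half-way at 0, fully open at -1); "linear": the shift along the tool's x, y, z in m, a list of three; "delta_rot": the turn, a rotation vector about the tool's x, y, z in degrees, a list of three. A call has 1 to 20 rows; each row is the pose to reach, as a shift and turn from the pose commanded when the call began, along the tool's axes at that moment; what a row does not reach only later rows make up. A row lasts 1/8 s, in which the tool goes at most 62.5 mm and 10.7 degrees, less where a joint would pass 70% of its speed; a pose out of reach is approached as far as the arm can. A call with a gripper value outside its range is refused whole. The fingers move at their own pace and stop on an object; "grip_force" is the grip in N (left out, the last holds). Time passes only in rows, so rows that repeat a pose let the fingers close. It gives the time, the measured TCP pose, the force and the opening at its end, in the units of the state.
- ctrl.get_state(): the state, without advancing time (a new reading comes with each control period).
- ctrl.read_camera(name): name is "scene" or "top"; returns a dict with "frame" (400x640x3 uint8, red, green, blue), "fx", "fy", "cx", "cy" (pixels), "k1" (the pictures are not rectified: a ray, as slopes to the right and down, at radius r is drawn at 1 + k1 r^2 times it, then the intrinsics apply), "view" (4x4, takes a point from world to camera coordinates). Camera axes: x right, y down, z forward; pixel columns grow to the right and rows downward; lengths in m; the calibration is good to about 2 mm. A picture is of the moment at which its call begins. There is no depth.
- ctrl.sign_off(): hands the job in, once; it reports no verdict.
The state is a dict: "time": time; "qpos": joint angles; "dq": joint speeds; "joint_efforts": joint torques, N m; "eef_pos": TCP position; "tcp_rot": TCP orientation; "contact_force": force on the tool from outside, world axes, zero at the start; "wrist_torque": the same for the moment, N m; "opening": opening from 0.0 (shut) to 1.0 (fully open).
Only numpy, scipy, OpenCV 4.12 (cv2) and the standard library are available. Lean on these libraries where they do the work, as an engineer would, in place of code of your own. Each camera call takes 0.05 s, during which the arm holds its last target. There are 200 camera calls.

### The job

Get the tube rocker on the bench ready to start: first slide the speed grip along its track until its middle lines up with the point of the little pointed steel set-point clip beside it, and only then pull the sprung locking plunger (the tall round knob on one of the two side bridges) all the way up, so that its pin is clear of the hole in the platform's lug. The pin snaps back if let go, so finish while still gripping the knob and holding it fully up, with the speed grip left on its mark; do not disturb the jar and the boxes standing round the rocker.

Things in the scene. Friction and masses are not known exactly. Their poses are not given: they have to be found in the camera images.
- rocker: Fixed tube rocker, white housing 220 (x) x 340 (y) mm, top 60 mm above the bench; origin at the bench under its centre, x away from the control side (which faces the robot), y left, z up. Platform top 82 mm high with a tube rack (x 3 to 73, y -65 to 65, up to 118 mm high). A drilled platform lug reaches under each of two steel bridges at x 30, y +135 and -135 mm.
- speed_top (a point): Centre of the top face of the black speed grip, a block 28 (rocker x) x 20 (rocker y) x 40 mm high; this point is 114 mm above the bench. Its track (40 mm wide, top 74 mm above the bench) runs along rocker y at rocker x -82 mm. It slides with about 1.5 N of friction and stays where left.
- speed (a joint): Travel of the speed grip in m: 0 at the track's -y end, growing to 0.14 at the +y end (rocker axes). It starts between 0 and 0.035, always short of the clip.
- mark_tip (a point): Point of the steel set-point clip (dark, 26 x 20 x 12 mm high), fixed on the housing on the platform side of the track, 22 mm from the track's centre line; this point is at the clip's top, 72 mm above the bench, pointing at the track (rocker -x). Axes parallel to the rocker's. The grip is on the mark when its centre has the same rocker y as this point.
- pin_block: Steel bridge carrying the sprung plunger: 56 (x) x 30 (y) x 55 mm high, on the housing at rocker x 30 mm, y either +135 or -135 mm; origin at the centre of its underside, 60 mm above the bench, axes parallel to the rocker's. On top a steel barrel, 18 mm diameter, 12 mm high. The bridge at the other end has only a flat cap 8 mm high and no knob.
- pull_knob: The plunger's black upright cylindrical knob, 26 mm diameter and 30 mm high, above the barrel; origin at its centre, 143 mm above the bench when the pin is seated, z up. It only moves straight up and down.
- plunger (a joint): Lift of the plunger in m: 0 with the pin seated 11 mm deep in the lug's hole (as at the start), 0.018 at its upper stop. A spring pulls it down with about 5 N seated, 9.5 N fully up; let go, it snaps back.
- jar: White screw-cap jar, 90 mm diameter, 110 mm high, loose, about 280 mm to the +y side of the rocker's centre; origin at the centre of its underside. To be left alone.
- tip_box: Pipette-tip box with clear lid, 82 x 120 x 75 mm high, loose, about 280 mm to the -y side of the rocker's centre; origin at the centre of its underside. To be left alone.
- small_box: Small white lidded box, 73 x 103 x 60 mm high, loose, beyond the rocker; origin at the centre of its underside. To be left alone.

How it is judged:
On the way, in this order (a step that is already met when the one before it is completed fails the run):
1. the speed grip is at the set-point clip, the pin still seated (y of speed_top in the frame of mark_tip between -0.006 and 0.006 m and value of joint plunger below 0.003 m and velocity of joint speed between -0.005 and 0.005 m/s), for 0.3 s.
2. the plunger is pulled fully up by the fingers (value of joint plunger above 0.0155 m and contact force between the fingers and pull_knob above 3 N), for 0.3 s.
At the end, for the whole second after the job is handed in: The fingers hold the knob (over 3 N) with the plunger at least 15.5 of its 18 mm up, and the speed grip's centre is within 6 mm of the clip's point along the track (all of step 2 and y of speed_top in the frame of mark_tip between -0.006 and 0.006 m); the arm keeps its last pose, push and grip.
It fails at once if the plunger is lifted (over 6 mm) while the speed grip is off its mark (over 9 mm) (value of joint plunger above 0.006 m and not (y of speed_top in the frame of mark_tip between -0.009 and 0.009 m)).
It fails at once if the jar is pushed more than 20 mm (distance of jar from where it was at the start of the episode above 0.02 m).
It fails at once if the tip box is pushed more than 20 mm (distance of tip_box from where it was at the start of the episode above 0.02 m).
It fails at once if the small box is pushed more than 20 mm (distance of small_box from where it was at the start of the episode above 0.02 m).
It also fails if it takes over 51 s, if anything falls off the work surface, if the arm or the gripper's body presses on something with over 40 N, if the wrist force passes 120 N, or if a joint passes its speed limit or range.

## Working session

There is one attempt and no reset: what is moved stays moved. The work goes in short steps, Python scripts to look and compute and a tool call to move; the robot and the scene stay as the last step left them, time stands still between calls to the robot, and variables do not carry over. Pictures are saved under pics/ and viewed, on a budget of 10 in all, crops included, one or two more only if the job needs it, and the job is handed in when it is done.

Besides the shell and the picture viewer there is one more tool, called after "Request:" in YAML: its name, and indented under it one key for each argument. step_arm: Moves the arm, as the interface text tells. Its arguments: {"type":"object","properties":{"gripper":{"type":"array"},"linear":{"type":"array"},"delta_rot":{"type":"array"},"grip_force":{"type":"number"}},"required":["gripper","linear","delta_rot"]}

```bash
mkdir -p pics; cat > h.py <<'E'
import numpy as np, cv2
from plant import ctrl
def cam(n):
    return ctrl.read_camera(n)
def K(c): return np.array([[c['fx'],0,c['cx']],[0,c['fy'],c['cy']],[0,0,1.]])
def D(c): return np.array([c['k1'],0,0,0,0.])
def ray(c,uv):
    p=cv2.undistortPoints(np.array([[uv]],float),K(c),D(c))[0,0]
    V=np.array(c['view']);R=V[:3,:3];t=V[:3,3]
    return -R.T@t, R.T@np.array([p[0],p[1],1])
def atz(c,uv,z):
    o,d=ray(c,uv); return o+d*(z-o[2])/d[2]
def proj(c,P):
    V=np.array(c['view']); 
    return cv2.projectPoints(np.array(P,float).reshape(-1,1,3),cv2.Rodrigues(V[:3,:3])[0],V[:3,3],K(c),D(c))[0][:,0]
E
python3 - <<'E'
from h import *
for n in('scene','top'):
    c=cam(n); cv2.imwrite(f'pics/{n}0.png',c['frame'][:,:,::-1]); print(n,c['fx'],c['cx'],c['cy'],c['k1'],np.round(c['view'],3).tolist())
s=ctrl.get_state();print(s, ctrl.hold_point_z)
E
```

```text
scene 482.44528324234534 312.6377804056303 197.81505573263607 -0.09749880170639572 [[0.853, 0.521, 0.017, -0.553], [0.428, -0.681, -0.594, -0.183], [-0.298, 0.514, -0.804, 1.548], [0.0, 0.0, 0.0, 1.0]]
top 438.33018646025164 327.97182489754425 190.57174907653717 -0.04075373631099911 [[0.001, -1.0, 0.011, 0.015], [-0.999, -0.002, -0.051, 0.635], [0.051, -0.011, -0.999, 1.067], [0.0, 0.0, 0.0, 1.0]]
{'time': 0.1, 'qpos': array([-1.45402920e+00,  2.87094855e-01,  1.57801181e+00,  1.09564119e-05,
        1.27860721e+00, -1.49997253e-01]), 'dq': array([-2.49074527e-04, -3.68102316e-03, -1.51163825e-03, -1.00923073e-03,
       -3.70596285e-07,  2.23813933e-04]), 'joint_efforts': array([ 2.27910359e-04, -4.07299089e+01, -2.93697166e+01, -1.68801339e-04,
        3.40749903e-03,  7.70606107e-06]), 'eef_pos': array([ 0.17790164, -0.65052638,  0.23008382]), 'tcp_rot': array([ 7.94860733e-01, -6.06790977e-01, -7.33629245e-04, -7.65965033e-04]), 'contact_force': array([ 0.38419044, -0.55530693, -0.82325614]), 'wrist_torque': array([-0.0024701 ,  0.02449967, -0.04573456]), 'opening': 0.9983841114177305} 0.0187
```

View pics/top0.png

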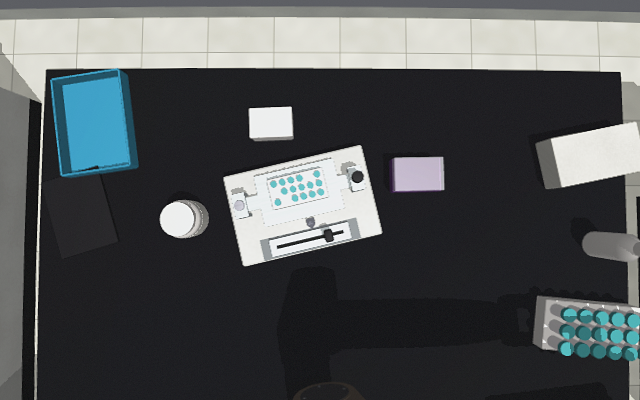

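View pics/scene0.png

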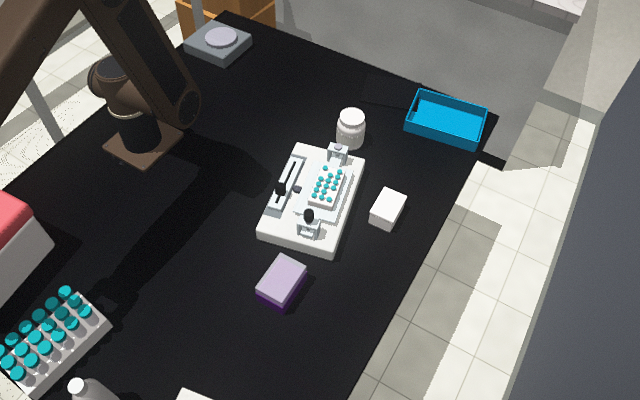

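The top view shows the rocker centred near (303,205). The knob is on the -y bridge near (357,177), the speed grip near (328,235) and the clip near (310,222). I'll enlarge both views.

```bash
python3 - <<'E'
from h import *
t=cv2.imread('pics/top0.png')[140:270,220:385]; s=cv2.imread('pics/scene0.png')[140:262,250:370]
a=cv2.resize(t,None,fx=4.8,fy=4.8,interpolation=cv2.INTER_CUBIC)[:600,:]
cv2.imwrite('pics/t1.png',a)
b=cv2.resize(s,None,fx=4.9,fy=4.9,interpolation=cv2.INTER_CUBIC);cv2.imwrite('pics/s1.png',b)
E
```

```text
(no output)
```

View pics/t1.png

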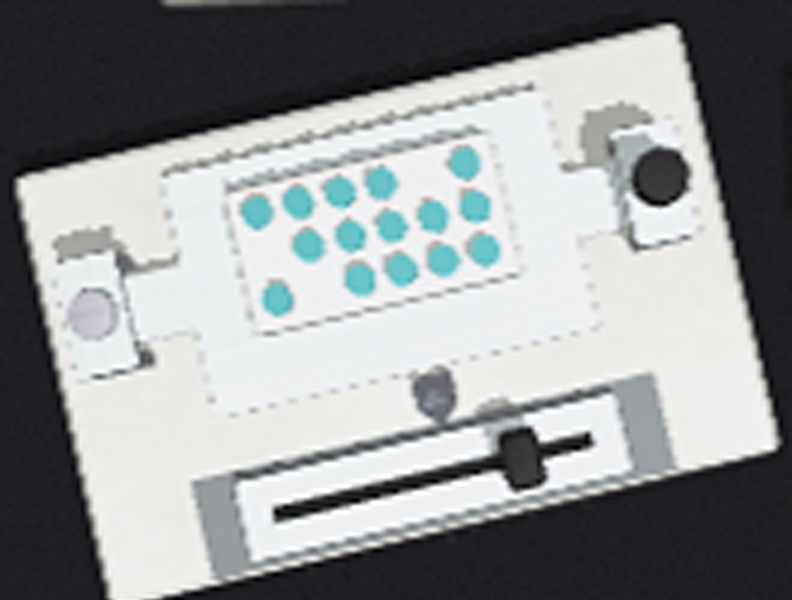

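View pics/s1.png

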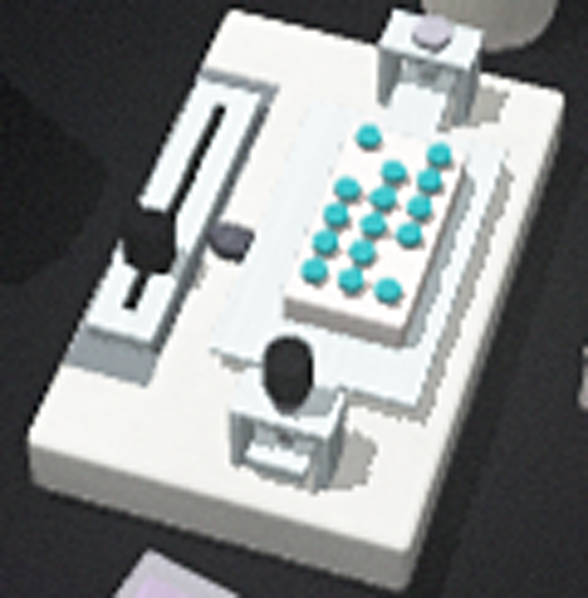

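The enlarged top view gives these crop pixels: housing corners (18,178), (680,25) and (778,450), knob top (661,176), cap (93,313), grip top about (521,455) and clip point (441,424). Next I'll fit the rocker pose to them.

```bash
cat > fit.py <<'E'
from h import *
from scipy.optimize import least_squares
c=cam('top'); cs=cam('scene')
T=lambda x,y:((x+.5)/4.8-.5+220,(y+.5)/4.8-.5+140)
S=lambda x,y:((x+.5)/4.9-.5+250,(y+.5)/4.9-.5+140)
L=np.array([[.11,.17,.06],[.11,-.17,.06],[-.11,-.17,.06],[.03,-.135,.158],[.03,.135,.123]])
uv=np.array([T(18,178),T(680,25),T(778,450),T(661,176),T(93,313)])
Ls=np.array([[.11,.17,.06],[-.11,.17,.06],[-.11,-.17,.06],[.11,-.17,.06],[.03,.135,.123]])
uvs=np.array([S(563,92),S(230,12),S(30,440),S(410,550),S(432,33)])
def W(p,L):
    C,s_=np.cos(p[2]),np.sin(p[2]); return np.c_[p[0]+C*L[:,0]-s_*L[:,1],p[1]+s_*L[:,0]+C*L[:,1],L[:,2]]
def f(p,w=1): return np.r_[(proj(c,W(p,L))-uv).ravel(),w*(proj(cs,W(p,Ls))-uvs).ravel()]
r=least_squares(f,[.6,.05,.2]);print(r.x,np.degrees(r.x[2]),r.fun.reshape(-1,2).round(1).tolist())
r=least_squares(f,[.6,.05,.2],args=(0,));print(r.x,np.degrees(r.x[2]),r.fun[:10].reshape(-1,2).round(1).tolist())
p=r.x
def loc(P):
    d=P[:2]-p[:2];C,s_=np.cos(p[2]),np.sin(p[2]);return np.array([C*d[0]+s_*d[1],-s_*d[0]+C*d[1]])
for n,q,z in [('knob',T(661,176),.158),('grip',T(521,455),.114),('tip',T(441,424),.072)]:
    P=atz(c,q,z);print(n,P.round(4),loc(P).round(4))
# predicted outline of grip top for the measured local y
y=loc(atz(c,T(521,455),.114))[1]
for z in(.114,.074):print(((proj(c,W(p,np.array([[-.082+a*.014,y+b*.01,z] for a,b in((1,1),(1,-1),(-1,-1),(-1,1))])))-[219.5,139.5])*4.8).round(0).tolist())
E
python3 fit.py
```

```text
[0.59905285 0.07823365 0.23255898] 13.324647854613998 [[-1.8, -0.8], [-0.6, -1.3], [0.6, 0.1], [0.1, -0.4], [-0.9, 0.0], [0.6, 0.5], [-1.0, -0.9], [-2.4, 0.4], [-0.9, 1.1], [-0.4, -0.1]]
[0.59803911 0.07712386 0.23008594] 13.18295357250738 [[-1.3, -0.6], [-0.0, -0.8], [1.0, 0.7], [0.7, 0.2], [-0.4, 0.3]]
knob [ 0.6584 -0.046   0.158 ] [ 0.0307 -0.1337]
grip [0.5315 0.0161 0.114 ] [-0.0787 -0.0442]
tip [0.5445 0.0546 0.072 ] [-0.0573 -0.0097]
[[495.0, 438.0], [537.0, 428.0], [551.0, 487.0], [509.0, 497.0]]
[[496.0, 435.0], [536.0, 425.0], [549.0, 482.0], [509.0, 491.0]]
```

```bash
cat > go.py <<'E'
import sys
from h import *
from scipy.spatial.transform import Rotation as R
def go(P,yaw=-76.8):
    s=ctrl.get_state();q=R.from_quat(s['tcp_rot']);a=np.radians(yaw)
    x=np.array([np.cos(a),np.sin(a),0]);z=np.array([0,0,-1.]);t=R.from_matrix(np.c_[x,np.cross(z,x),z])
    print(s['time'],s['eef_pos'].round(4),'lin',q.inv().apply(np.array(P)-s['eef_pos']).round(4),'rot',np.degrees((q.inv()*t).as_rotvec()).round(2),'F',s['contact_force'].round(1),'open',round(s['opening'],3))
if __name__=='__main__': go([float(v) for v in sys.argv[1:4]])
E
python3 go.py .531 .016 .18
```

```text
0.2 [ 0.1779 -0.6507  0.2304] lin [-0.5499 -0.5163  0.0514] rot [-0.01  0.09  2.09] F [-0.3  0.9  0.7] open 0.999
```

Request:
step_arm:
  gripper: [-1,-1,-1,-1,-1,-1,-1,-1,-1,-1,-1,-1,-1,-1,-1,-1,-1,-1]
  linear:
    - [-0.04,-0.037,0]
    - [-0.08,-0.074,0]
    - [-0.12,-0.112,0]
    - [-0.16,-0.15,0]
    - [-0.2,-0.187,0]
    - [-0.24,-0.225,0]
    - [-0.28,-0.262,0]
    - [-0.32,-0.3,0]
    - [-0.36,-0.337,0]
    - [-0.4,-0.375,0]
    - [-0.44,-0.412,0]
    - [-0.48,-0.45,0]
    - [-0.52,-0.488,0]
    - [-0.54,-0.507,0.01]
    - [-0.55,-0.516,0.02]
    - [-0.55,-0.516,0.04]
    - [-0.55,-0.516,0.05]
    - [-0.55,-0.516,0.05]
  delta_rot:
    - [0,0,0]
    - [0,0,0]
    - [0,0,0]
    - [0,0,0]
    - [0,0,0]
    - [0,0,0]
    - [0,0,0]
    - [0,0,0]
    - [0,0,0]
    - [0,0,1]
    - [0,0,2.1]
    - [0,0,2.1]
    - [0,0,2.1]
    - [0,0,2.1]
    - [0,0,2.1]
    - [0,0,2.1]
    - [0,0,2.1]
    - [0,0,2.1]
  grip_force: 30

```text
time: 2.45
eef_pos: [0.5299, 0.015, 0.1802]
tcp_rot: [0.783, -0.622, -0.001, 0.001]
contact_force: [-0.7, -0.1, 0.7]
opening: 0.998
```

```bash
python3 go.py .531 .016 .082; python3 - <<'E'
from h import *
c=cam('scene');cv2.imwrite('pics/s2.png',cv2.resize(c['frame'][80:262,200:400,::-1],None,fx=3.2,fy=3.2,interpolation=cv2.INTER_CUBIC))
E
```

```text
2.45 [0.5299 0.015  0.1802] lin [-0.0007 -0.0015  0.0982] rot [ 0.13  0.04 -0.07] F [-0.7 -0.1  0.7] open 0.998
```

View pics/s2.png

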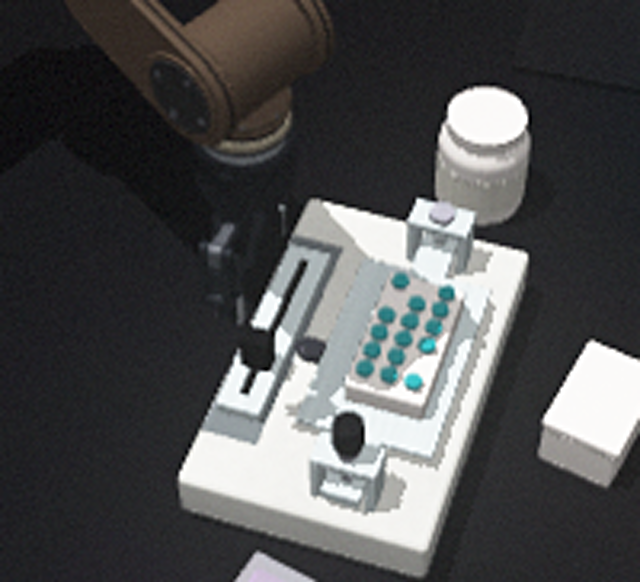

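The open gripper hangs over the speed grip (crop (257,350)), with nothing between them. I'll descend and close.

Request:
step_arm:
  gripper: [-1,-1,-1,-1,0,0.4,1,1,1,1,1,1]
  linear:
    - [-0.001,-0.001,0.03]
    - [-0.001,-0.001,0.06]
    - [-0.001,-0.001,0.085]
    - [-0.001,-0.001,0.097]
    - [-0.001,-0.001,0.097]
    - [-0.001,-0.001,0.097]
    - [-0.001,-0.001,0.097]
    - [-0.001,-0.001,0.097]
    - [-0.001,-0.001,0.097]
    - [-0.001,-0.001,0.097]
    - [-0.001,-0.001,0.097]
    - [-0.001,-0.001,0.097]
  delta_rot:
    - [0,0,0]
    - [0,0,0]
    - [0,0,0]
    - [0,0,0]
    - [0,0,0]
    - [0,0,0]
    - [0,0,0]
    - [0,0,0]
    - [0,0,0]
    - [0,0,0]
    - [0,0,0]
    - [0,0,0]

```text
time: 4.0
eef_pos: [0.5322, 0.0167, 0.0854]
tcp_rot: [0.784, -0.621, 0.001, -0.0]
contact_force: [-0.5, 0.9, 5.2]
opening: 0.229
```

Request:
step_arm:
  gripper: [1,1,1,1,1,1,1,1,1,1]
  linear:
    - [-0.004,0,0]
    - [-0.009,0,0]
    - [-0.014,0,0]
    - [-0.019,0,0]
    - [-0.024,0,0]
    - [-0.029,0,0]
    - [-0.033,0,0]
    - [-0.034,0,0]
    - [-0.034,0,0]
    - [-0.034,0,0]
  delta_rot:
    - [0,0,0]
    - [0,0,0]
    - [0,0,0]
    - [0,0,0]
    - [0,0,0]
    - [0,0,0]
    - [0,0,0]
    - [0,0,0]
    - [0,0,0]
    - [0,0,0]

```text
time: 5.25
eef_pos: [0.5244, 0.0493, 0.0854]
tcp_rot: [0.784, -0.621, 0.001, 0.0]
contact_force: [-2.4, -1.1, 5.7]
opening: 0.233
```

```bash
python3 go.py .5445 .0546 .082; python3 - <<'E'
from h import *
c=cam('scene');cv2.imwrite('pics/s3.png',cv2.resize(c['frame'][140:262,250:370,::-1],None,fx=4.9,fy=4.9,interpolation=cv2.INTER_CUBIC))
E
```

```text
5.25 [0.5244 0.0493 0.0854] lin [-0.0005 -0.0208  0.0035] rot [-0.06 -0.08  0.02] F [-2.4 -1.1  5.7] open 0.233
```

View pics/s3.png

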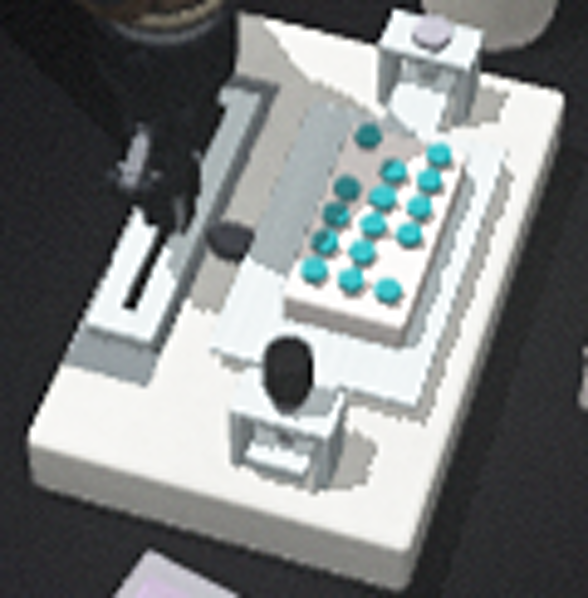

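The jaws are at the clip, with 0.5 mm left along the track. Next I'll release, rise and move aside to check.

Request:
step_arm:
  gripper: [0.2,-0.4,-1,-1,-1,-1,-1,-1,-1,-1,-1,-1,-1,-1,-1]
  linear:
    - [-0.034,0,0]
    - [0,0,0]
    - [0,0,0]
    - [0,0,-0.005]
    - [0,0,-0.03]
    - [0,0,-0.07]
    - [0,0,-0.11]
    - [0,0,-0.12]
    - [0.04,0.004,-0.12]
    - [0.09,0.01,-0.12]
    - [0.14,0.015,-0.12]
    - [0.19,0.02,-0.12]
    - [0.23,0.02,-0.12]
    - [0.25,0.02,-0.12]
    - [0.25,0.02,-0.12]
  delta_rot:
    - [0,0,0]
    - [0,0,0]
    - [0,0,0]
    - [0,0,0]
    - [0,0,0]
    - [0,0,0]
    - [0,0,0]
    - [0,0,0]
    - [0,0,0]
    - [0,0,0]
    - [0,0,0]
    - [0,0,0]
    - [0,0,0]
    - [0,0,0]
    - [0,0,0]

```text
time: 7.18
eef_pos: [0.561, -0.1984, 0.2033]
tcp_rot: [0.783, -0.622, -0.001, -0.0]
contact_force: [-0.1, 0.8, 0.8]
opening: 1.001
```

```bash
python3 go.py .658 -.047 .2; python3 - <<'E'
from h import *
c=cam('top');a=cv2.resize(c['frame'][140:270,220:385,::-1],None,fx=4.8,fy=4.8,interpolation=cv2.INTER_CUBIC)[:600];cv2.imwrite('pics/t3.png',a)
E
```

```text
7.175 [ 0.561  -0.1984  0.2033] lin [-0.1254 -0.1288  0.0033] rot [ 0.07  0.09 -0.1 ] F [-0.1  0.8  0.8] open 1.001
```

View pics/t3.png

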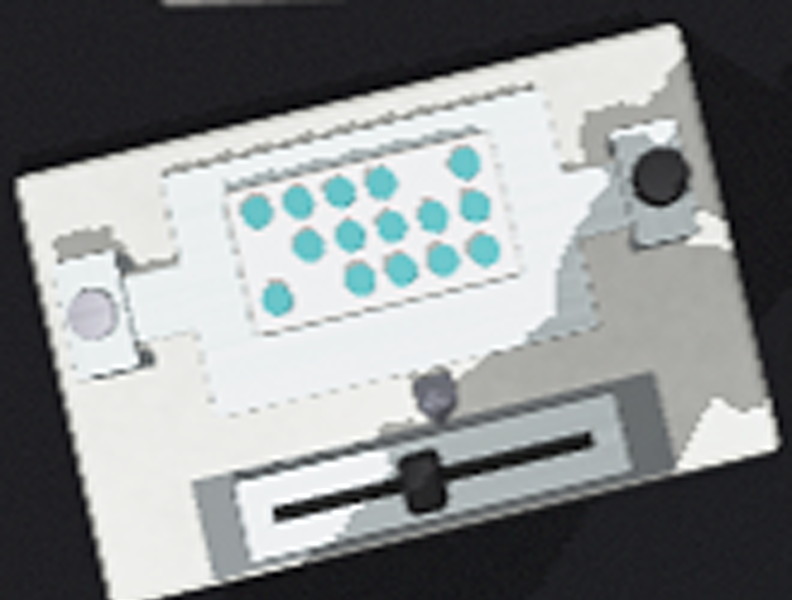

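My release call's first row wrongly repeated the -34 mm shift, so the grip overshot: it's now at (422,482), about 13 mm past the clip in +y. The pin is still seated, so nothing is lost. I'll measure and correct it.

```bash
cat >> fit.py <<'E'
print('---')
for q in((422,482),(423,480)):
    P=atz(c,T(*q),.114);print(P.round(4),loc(P).round(4))
for y in(-.0097,.003):
  print(y,((proj(c,W(p,np.array([[-.082,y,.114]]+[[-.082+a*.014,y+b*.01,.114] for a,b in((1,1),(1,-1),(-1,-1),(-1,1))])))-[219.5,139.5])*4.8).round(0).tolist())
E
python3 fit.py|sed -n '/---/,$p'; python3 go.py .523 .063 .2
```

```text
---
[0.5189 0.0622 0.114 ] [-0.0804  0.0035]
[0.5199 0.0618 0.114 ] [-0.0796  0.0029]
-0.0097 [[451.0, 479.0], [423.0, 455.0], [465.0, 445.0], [479.0, 504.0], [437.0, 514.0]]
0.003 [[424.0, 486.0], [397.0, 461.0], [439.0, 451.0], [452.0, 510.0], [410.0, 520.0]]
7.325 [ 0.561  -0.1966  0.2039] lin [-0.2614 -0.0226  0.0042] rot [0.04 0.07 0.06] F [-0.3  0.2 -1. ] open 0.998
```

Request:
step_arm:
  gripper: [-1,-1,-1,-1,-1,-1,-1,-1,-1,-1,-1,0,0.4,1,1,1,1,1]
  linear:
    - [-0.05,-0.004,0]
    - [-0.1,-0.008,0]
    - [-0.15,-0.012,0]
    - [-0.2,-0.016,0]
    - [-0.24,-0.02,0]
    - [-0.262,-0.02,0]
    - [-0.262,-0.02,0.01]
    - [-0.262,-0.02,0.05]
    - [-0.262,-0.02,0.09]
    - [-0.262,-0.02,0.118]
    - [-0.262,-0.02,0.118]
    - [-0.262,-0.02,0.118]
    - [-0.262,-0.02,0.118]
    - [-0.262,-0.02,0.118]
    - [-0.262,-0.02,0.118]
    - [-0.262,-0.02,0.118]
    - [-0.262,-0.02,0.118]
    - [-0.262,-0.02,0.118]
  delta_rot:
    - [0,0,0]
    - [0,0,0]
    - [0,0,0]
    - [0,0,0]
    - [0,0,0]
    - [0,0,0]
    - [0,0,0]
    - [0,0,0]
    - [0,0,0]
    - [0,0,0]
    - [0,0,0]
    - [0,0,0]
    - [0,0,0]
    - [0,0,0]
    - [0,0,0]
    - [0,0,0]
    - [0,0,0]
    - [0,0,0]

```text
time: 9.57
eef_pos: [0.5216, 0.0616, 0.0874]
tcp_rot: [0.784, -0.621, 0.0, -0.0]
contact_force: [-1.8, 0.5, 4.8]
opening: 0.223
```

```bash
python3 go.py .5445 .0546 .085
```

```text
9.575 [0.5216 0.0616 0.0874] lin [ 0.0121 -0.0207  0.0024] rot [-0.07 -0.01 -0.  ] F [-1.8  0.5  4.8] open 0.223
```

Gripped again, so I move +12 mm along tool x. After that I open in place (staying at 0.012), rise and move over to the side.

Request:
step_arm:
  gripper: [1,1,1,1,1,1,1,1]
  linear:
    - [0.003,0,0]
    - [0.006,0,0]
    - [0.009,0,0]
    - [0.012,0,0]
    - [0.012,0,0]
    - [0.012,0,0]
    - [0.012,0,0]
    - [0.012,0,0]
  delta_rot:
    - [0,0,0]
    - [0,0,0]
    - [0,0,0]
    - [0,0,0]
    - [0,0,0]
    - [0,0,0]
    - [0,0,0]
    - [0,0,0]

```text
time: 10.58
eef_pos: [0.5245, 0.0496, 0.0874]
tcp_rot: [0.784, -0.621, 0.001, -0.0]
contact_force: [-2.6, -0.4, 5.4]
opening: 0.228
```

Request:
step_arm:
  gripper: [0.2,-0.4,-1,-1,-1,-1,-1,-1,-1,-1,-1,-1,-1,-1,-1]
  linear:
    - [0,0,0]
    - [0,0,0]
    - [0,0,0]
    - [0,0,-0.005]
    - [0,0,-0.03]
    - [0,0,-0.07]
    - [0,0,-0.11]
    - [0,0,-0.12]
    - [0.04,0.004,-0.12]
    - [0.09,0.01,-0.12]
    - [0.14,0.015,-0.12]
    - [0.19,0.02,-0.12]
    - [0.23,0.02,-0.12]
    - [0.25,0.02,-0.12]
    - [0.25,0.02,-0.12]
  delta_rot:
    - [0,0,0]
    - [0,0,0]
    - [0,0,0]
    - [0,0,0]
    - [0,0,0]
    - [0,0,0]
    - [0,0,0]
    - [0,0,0]
    - [0,0,0]
    - [0,0,0]
    - [0,0,0]
    - [0,0,0]
    - [0,0,0]
    - [0,0,0]
    - [0,0,0]

```text
time: 12.45
eef_pos: [0.561, -0.1985, 0.2053]
tcp_rot: [0.783, -0.622, -0.001, -0.0]
contact_force: [-0.2, -0.3, 0.1]
opening: 1.0
```

```bash
python3 go.py .658 -.047 .2; python3 - <<'E'
from h import *
c=cam('top');a=cv2.resize(c['frame'][140:270,220:385,::-1],None,fx=4.8,fy=4.8,interpolation=cv2.INTER_CUBIC)[:600];cv2.imwrite('pics/t4.png',a)
E
```

```text
12.45 [ 0.561  -0.1985  0.2053] lin [-0.1256 -0.1289  0.0053] rot [ 0.07  0.09 -0.1 ] F [-0.2 -0.3  0.1] open 1.0
```

View pics/t4.png

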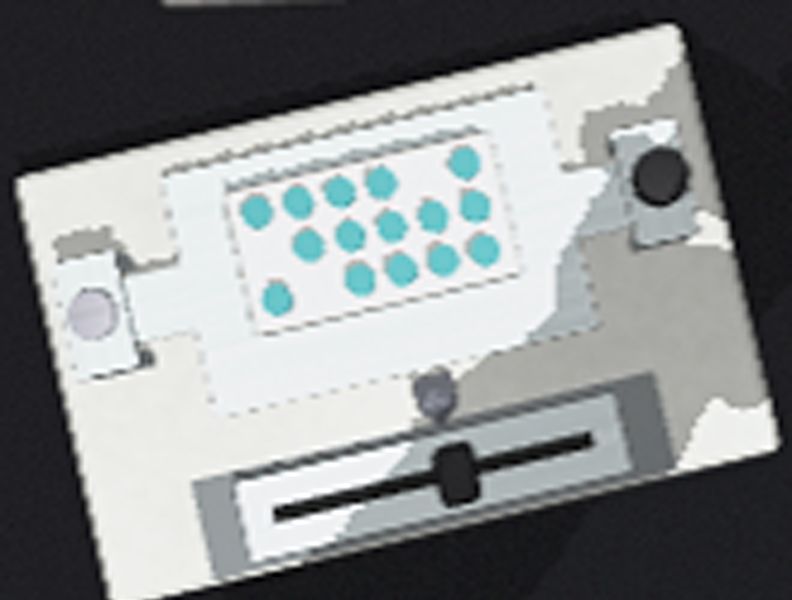

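The grip is now at about (457,474), against a predicted (451,479) when on the mark, which is roughly 3 mm short. I'll measure more exactly by matching the rendered outline and comparing with the frames so far.

```bash
cat >> fit.py <<'E'
print('===')
def mask(poly):
    m=np.zeros((130*8,165*8),np.uint8);cv2.fillConvexPoly(m,cv2.convexHull(np.round((poly-[219.5,139.5])*8).astype(np.int32)),1);return cv2.resize(m.astype(np.float32),(165,130),interpolation=cv2.INTER_AREA)
box=lambda y,x=-.082:W(p,np.array([[x+a*.014,y+b*.01,z] for a in(1,-1) for b in(1,-1) for z in(.114,.08)]))
for n in('t1','t3','t4'):
    g=cv2.resize(cv2.cvtColor(cv2.imread(f'pics/{n}.png'),cv2.COLOR_BGR2GRAY),(165,125),interpolation=cv2.INTER_AREA)
    d=np.clip((110-g.astype(np.float32))/80,0,1);d=np.vstack([d,np.zeros((5,165),np.float32)])
    best=min((((mask(proj(c,box(y,x)))-d)[55:110,45:120]**2).sum(),y,x) for y in np.arange(-.06,.03,.0005) for x in(-.084,-.082,-.08,-.078))
    print(n,best)
E
python3 fit.py|sed -n '/===/,$p'
```

```text
===
t1 (np.float32(191.70479), np.float64(-0.04299999999999998), -0.08)
t3 (np.float32(210.44066), np.float64(0.004000000000000059), -0.08)
t4 (np.float32(208.7192), np.float64(-0.012499999999999956), -0.082)
```

Request:
step_arm:
  gripper: [-1,-1,-1,-1,-1,-1,-1,-1,-1,-1,-1,0,0.4,1,1,1,1]
  linear:
    - [-0.05,-0.004,0]
    - [-0.1,-0.008,0]
    - [-0.15,-0.012,0]
    - [-0.2,-0.016,0]
    - [-0.23,-0.02,0]
    - [-0.248,-0.02,0]
    - [-0.248,-0.02,0.01]
    - [-0.248,-0.02,0.05]
    - [-0.248,-0.02,0.09]
    - [-0.248,-0.02,0.116]
    - [-0.248,-0.02,0.116]
    - [-0.248,-0.02,0.116]
    - [-0.248,-0.02,0.116]
    - [-0.248,-0.02,0.116]
    - [-0.248,-0.02,0.116]
    - [-0.248,-0.02,0.116]
    - [-0.248,-0.02,0.116]
  delta_rot:
    - [0,0,0]
    - [0,0,0]
    - [0,0,0]
    - [0,0,0]
    - [0,0,0]
    - [0,0,0]
    - [0,0,0]
    - [0,0,0]
    - [0,0,0]
    - [0,0,0]
    - [0,0,0]
    - [0,0,0]
    - [0,0,0]
    - [0,0,0]
    - [0,0,0]
    - [0,0,0]
    - [0,0,0]

```text
time: 14.72
eef_pos: [0.5247, 0.0479, 0.0913]
tcp_rot: [0.784, -0.621, 0.0, -0.0]
contact_force: [-0.9, 0.7, 5.7]
opening: 0.227
```

```bash
python3 go.py .5445 .0546 .085
```

```text
14.725 [0.5247 0.0479 0.0913] lin [-0.002  -0.0208  0.0063] rot [-0.06 -0.02  0.  ] F [-0.9  0.7  5.7] open 0.227
```

Request:
step_arm:
  gripper: [1,1,1,1,1,0.5,0.45,0.4,0.3,0,-0.5,-1]
  linear:
    - [-0.002,0,0]
    - [-0.004,0,0]
    - [-0.004,0,0]
    - [-0.004,0,0]
    - [-0.004,0,0]
    - [-0.004,0,0]
    - [-0.004,0,0]
    - [-0.004,0,0]
    - [-0.004,0,0]
    - [-0.004,0,0]
    - [-0.004,0,0]
    - [-0.004,0,0]
  delta_rot:
    - [0,0,0]
    - [0,0,0]
    - [0,0,0]
    - [0,0,0]
    - [0,0,0]
    - [0,0,0]
    - [0,0,0]
    - [0,0,0]
    - [0,0,0]
    - [0,0,0]
    - [0,0,0]
    - [0,0,0]

```text
time: 16.23
eef_pos: [0.5233, 0.0517, 0.0904]
tcp_rot: [0.784, -0.621, 0.0, -0.0]
contact_force: [0.8, 0.5, 0.3]
opening: 0.903
```

Request:
step_arm:
  gripper: [-1,-1,-1,-1,-1,-1,-1,-1,-1,-1,-1]
  linear:
    - [0,0,-0.03]
    - [0,0,-0.07]
    - [0,0,-0.11]
    - [0,0,-0.115]
    - [0.04,0.004,-0.115]
    - [0.09,0.01,-0.115]
    - [0.14,0.015,-0.115]
    - [0.19,0.02,-0.115]
    - [0.23,0.02,-0.115]
    - [0.25,0.02,-0.115]
    - [0.25,0.02,-0.115]
  delta_rot:
    - [0,0,0]
    - [0,0,0]
    - [0,0,0]
    - [0,0,0]
    - [0,0,0]
    - [0,0,0]
    - [0,0,0]
    - [0,0,0]
    - [0,0,0]
    - [0,0,0]
    - [0,0,0]

```text
time: 17.6
eef_pos: [0.5605, -0.1966, 0.2042]
tcp_rot: [0.783, -0.622, -0.001, -0.0]
contact_force: [0.6, 0.3, 0.2]
opening: 0.999
```

```bash
python3 go.py .658 -.047 .2; python3 - <<'E'
from h import *
c=cam('top');a=cv2.resize(c['frame'][140:270,220:385,::-1],None,fx=4.8,fy=4.8,interpolation=cv2.INTER_CUBIC)[:600];cv2.imwrite('pics/t5.png',a)
cv2.imwrite('pics/t5z.png',cv2.resize(c['frame'][205:255,285:350,::-1],None,fx=12,fy=12,interpolation=cv2.INTER_CUBIC))
E
sed -i "s/('t1','t3','t4')/('t4','t5')/" fit.py;  python3 fit.py|sed -n '/===/,$p'
```

```text
17.6 [ 0.5605 -0.1966  0.2042] lin [-0.1236 -0.1289  0.0042] rot [ 0.07  0.09 -0.1 ] F [0.6 0.3 0.2] open 0.999
===
t4 (np.float32(208.7192), np.float64(-0.012499999999999956), -0.082)
t5 (np.float32(209.01938), np.float64(-0.010499999999999954), -0.082)
```

View pics/t5z.png

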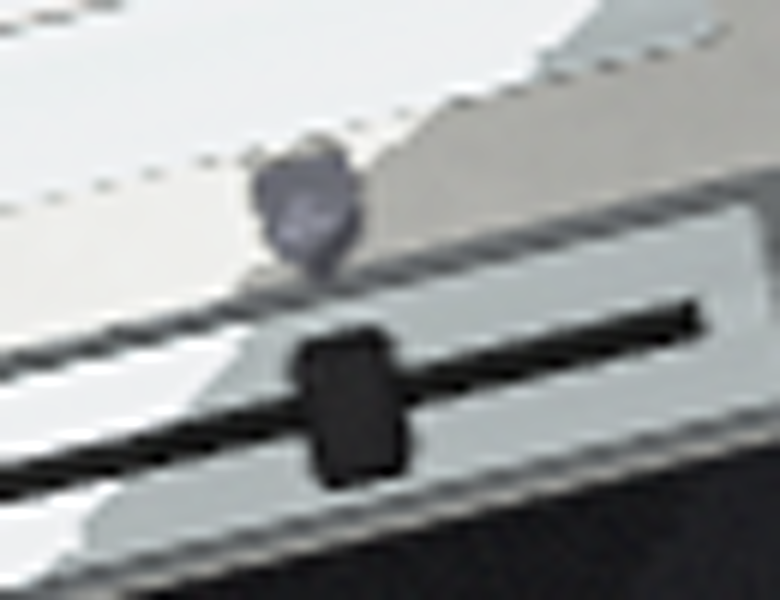

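The grip lies within about 1–2 mm of the clip's point (tip (322,272), grip centre (354,408), expected x about 346). Next is the knob.

Request:
step_arm:
  gripper: [-1,-1,-1,-1,-1,-1,-1,-1,-1,-1,-1]
  linear:
    - [-0.02,-0.02,0]
    - [-0.05,-0.05,0]
    - [-0.08,-0.085,0]
    - [-0.11,-0.115,0]
    - [-0.124,-0.129,0]
    - [-0.124,-0.129,0]
    - [-0.124,-0.129,0.02]
    - [-0.124,-0.129,0.05]
    - [-0.124,-0.129,0.07]
    - [-0.124,-0.129,0.078]
    - [-0.124,-0.129,0.078]
  delta_rot:
    - [0,0,0]
    - [0,0,0]
    - [0,0,0]
    - [0,0,0]
    - [0,0,0]
    - [0,0,0]
    - [0,0,0]
    - [0,0,0]
    - [0,0,0]
    - [0,0,0]
    - [0,0,0]

```text
time: 19.12
eef_pos: [0.6578, -0.0465, 0.1267]
tcp_rot: [0.783, -0.622, -0.0, 0.0]
contact_force: [0.6, -0.0, 0.6]
opening: 1.0
```

```bash
python3 go.py .658 -.047 .126; python3 - <<'E'
from h import *
c=cam('scene');cv2.imwrite('pics/s6.png',cv2.resize(c['frame'][140:262,250:370,::-1],None,fx=4.9,fy=4.9,interpolation=cv2.INTER_CUBIC))
E
```

```text
19.125 [ 0.6578 -0.0465  0.1267] lin [ 0.0005 -0.0001  0.0007] rot [ 0.06  0.03 -0.05] F [ 0.6 -0.   0.6] open 1.0
```

View pics/s6.png

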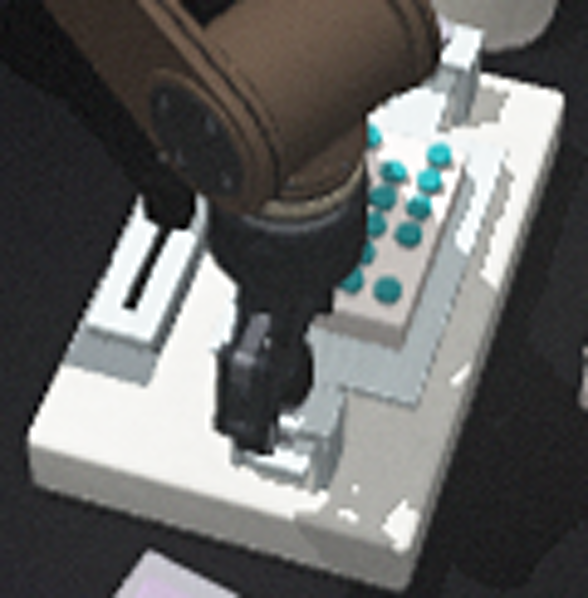

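The open jaws straddle the knob at (290,375), and the speed grip is still at (170,205). I'll close on the knob.

Request:
step_arm:
  gripper: [0,0.2,1,1,1,1,1,1]
  linear:
    - [0,0,0]
    - [0,0,0]
    - [0,0,0]
    - [0,0,0]
    - [0,0,0]
    - [0,0,0]
    - [0,0,0]
    - [0,0,0]
  delta_rot:
    - [0,0,0]
    - [0,0,0]
    - [0,0,0]
    - [0,0,0]
    - [0,0,0]
    - [0,0,0]
    - [0,0,0]
    - [0,0,0]
  grip_force: 70

```text
time: 20.18
eef_pos: [0.6581, -0.0448, 0.1282]
tcp_rot: [0.784, -0.621, -0.001, -0.001]
contact_force: [-2.2, 5.2, 4.8]
opening: 0.283
```

Request:
step_arm:
  gripper: [1,1,1,1,1,1,1,1,1,1,1]
  linear:
    - [-0.001,0,-0.002]
    - [-0.001,0,-0.004]
    - [-0.001,0,-0.006]
    - [-0.001,0,-0.008]
    - [-0.001,0,-0.01]
    - [-0.001,0,-0.012]
    - [-0.001,0,-0.014]
    - [-0.001,0,-0.016]
    - [-0.001,0,-0.018]
    - [-0.001,0,-0.018]
    - [-0.001,0,-0.018]
  delta_rot:
    - [0,0,0]
    - [0,0,0]
    - [0,0,0]
    - [0,0,0]
    - [0,0,0]
    - [0,0,0]
    - [0,0,0]
    - [0,0,0]
    - [0,0,0]
    - [0,0,0]
    - [0,0,0]

```text
time: 21.55
eef_pos: [0.658, -0.0447, 0.143]
tcp_rot: [0.784, -0.621, -0.0, -0.001]
contact_force: [6.2, 2.7, -8.6]
opening: 0.283
```

Request:
step_arm:
  gripper: [1,1,1,1,1]
  linear:
    - [0,0,-0.001]
    - [0,0,-0.002]
    - [0,0,-0.003]
    - [0,0,-0.003]
    - [0,0,-0.003]
  delta_rot:
    - [0,0,0]
    - [0,0,0]
    - [0,0,0]
    - [0,0,0]
    - [0,0,0]

```text
time: 22.18
eef_pos: [0.6579, -0.0447, 0.1457]
tcp_rot: [0.783, -0.621, -0.0, -0.001]
contact_force: [6.4, 2.5, -11.4]
opening: 0.284
```

Request:
step_arm:
  gripper: [1,1,1,1,1]
  linear:
    - [0,0,-0.001]
    - [0,0,-0.002]
    - [0,0,-0.002]
    - [0,0,-0.002]
    - [0,0,-0.002]
  delta_rot:
    - [0,0,0]
    - [0,0,0]
    - [0,0,0]
    - [0,0,0]
    - [0,0,0]

```text
time: 22.8
eef_pos: [0.658, -0.0447, 0.1464]
tcp_rot: [0.783, -0.621, -0.0, -0.001]
contact_force: [8.8, 1.1, -13.0]
opening: 0.284
```

```bash
python3 go.py .658 -.047 .126; python3 - <<'E'
from h import *
c=cam('scene');cv2.imwrite('pics/s7.png',cv2.resize(c['frame'][140:262,250:370,::-1],None,fx=4.9,fy=4.9,interpolation=cv2.INTER_CUBIC))
E
```

```text
22.8 [ 0.658  -0.0447  0.1464] lin [0.0023 0.0005 0.0204] rot [-0.04  0.07 -0.04] F [  8.8   1.1 -13. ] open 0.284
```

View pics/s7.png

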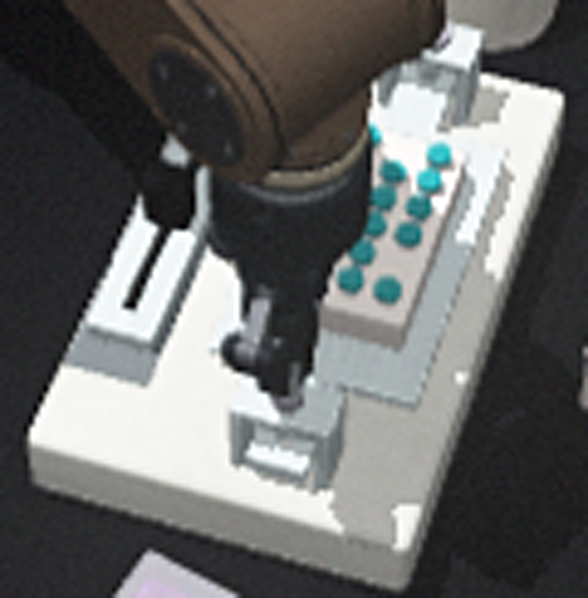

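The TCP stalled at an 18.2 mm rise (0.7 mm for the last 2 mm commanded) while the downward force grew, so the knob is at its upper stop. I'll hold briefly to check for slip, then hand in.

Request:
step_arm:
  gripper: [1,1,1,1,1,1,1,1]
  linear:
    - [0,0,0]
    - [0,0,0]
    - [0,0,0]
    - [0,0,0]
    - [0,0,0]
    - [0,0,0]
    - [0,0,0]
    - [0,0,0]
  delta_rot:
    - [0,0,0]
    - [0,0,0]
    - [0,0,0]
    - [0,0,0]
    - [0,0,0]
    - [0,0,0]
    - [0,0,0]
    - [0,0,0]

```text
time: 23.85
eef_pos: [0.6579, -0.0447, 0.1464]
tcp_rot: [0.783, -0.621, -0.0, -0.001]
contact_force: [9.8, 1.4, -14.6]
opening: 0.281
```

```bash
python3 -c "
from plant import ctrl
print(ctrl.sign_off())"
```

```text
the job is handed in; nothing more can be done
None
```

I set the speed grip on the clip's mark, then pulled the locking plunger up to its stop. I handed in at about 24 s, still gripping the knob with a 70 N grip. The hand-in gives no verdict.

- **Speed grip:** my first release call contained a wrong row that pushed the grip about 13 mm past the clip, with the pin still seated. I gripped it again twice to bring it back. Before the pull, the outline fit put it 0.8 mm from the clip's point and a hand reading of the picture about 2 mm, both on the -y side. The two disagree slightly, but both are inside the 6 mm limit. After the pull I could only see it in the scene picture, where it had not visibly moved.
- **Plunger:** the gripper rose 18.2 mm and then stalled while the downward force grew to about 14 N. In the 1 s hold the position did not change, so the knob was not slipping. There is no direct reading of the plunger's lift.
- **Jar and boxes:** nothing touched them as far as I saw, but I did not measure their positions again at the end.

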